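# Turn the emery tool over in the tray and close the tray

## Task

The emery tool lies sloping on its two rests in the pulled-out tray with its smooth face up: tip it over, away from you, so that it lies flat with its ridged face up on the raised level floor beside the rests. Then push the tray fully home into the cabinet without slamming it, leaving the other things in the tray, on the shelf and on the counter where they are.

Things in the scene. Friction and masses are not known exactly. Their poses are not given: they have to be found in the camera images.
- emery: grey steel emery tool: flat blade 56 (x) x 105 (y) x 5 mm (z), plus a flat handle 22 mm wide reaching 36 mm past its -y end. Origin mid-blade. +z face smooth; -z face has six cross ridges 2 mm high. Starts smooth face up, sloping 38 degrees on two rests: far edge (+x) low against a step; near edge (-x, robot side) 34 mm above the tray floor, overhanging the rests 14 mm, free below. 150 g
- rest_corner (a point): foot of the step where the blade's low edge stands, 18.5 mm above the counter. Tray axes: x across, away from the robot; y the way the tray pulls out; z up. On -x: lower floor (z 0), two rests (10 mm wide, at y -42 and +42 mm, x -19 to -45, up to 26 mm high), tray side wall at x -92 mm, 22 mm high. On +x: the raised floor, 7 mm higher
- landing (a point): centre of the raised level floor, on its surface, 7 mm above rest_corner; axes as rest_corner. The floor is 87 mm wide in x (-43 to +43 mm); at its far side a 3 mm divider, 11 mm high above it. In y the compartment runs from -102 mm (divider, 11 mm high) to +67 mm (the tray's front panel, 29 mm high)
- tray (a joint): how far the white pull-out tray is pushed in (m): 0 drawn out as at the start, 0.19 fully home; friction about 2 N. The tray is 250 mm wide and 270 mm long and goes home along its -y
- tray_lip (a point): middle of the outer edge of the finger lip on the tray's front panel: a ledge 100 mm wide (along the tray's x), 14 mm thick, standing 43 mm out from the panel, this point 40 mm above the counter. With the tray home it stands 55 mm out from the cabinet's front edge
- cabinet: white cabinet with mirrored sides, 290 mm wide (x), 300 mm deep (y), 250 mm high; origin under its centre, standing on the counter; open side faces its +y; a mirrored door is folded back flat beside its far front edge (120 mm further in +x). Fixed shelf inside at 120 to 130 mm height, set back 50 mm from the front. Fixed
- meter_case: black meter case 100 x 68 x 30 mm, origin under its centre, in the tray's rear near compartment
- lancet_holder: closed grey lancet holder 88 x 22 x 20 mm, origin under its centre, in the tray's rear far compartment
- pill_box: clear pill box 44 x 110 x 21 mm, origin under its centre, in the tray's long compartment on the far side, beyond the raised floor
- tumbler: white ceramic tumbler, 68 mm across, 95 mm high, on the cabinet's fixed shelf, origin under its centre
- amber_bottle: capped amber bottle, 52 mm across, 95 mm high, on the fixed shelf, origin under its centre
- cream_jar: ceramic jar with metal cap, 70 mm across, 60 mm high, on the counter, origin under its centre
- mug: mug 76 mm across, 90 mm high, on the counter, origin under its centre
- nail_brush: wooden nail brush 90 x 38 x 28 mm on the counter, origin under its centre
Mind the look-alikes: they are no part of the job. There is more than one size of the emery; the one meant has the size given above.

How it is judged:
By the outcome, as a careful person would: the job done as asked, in the order asked, and still so for the second after the job is handed in, with the robot touching nothing.
It also fails if it takes over 48 s, if anything falls off the work surface, if the arm or the gripper's body presses on something with over 40 N, if the wrist force passes 120 N, or if a joint passes its speed limit or range.

## Robot

A 6-joint arm with a two-finger parallel gripper is mounted at the origin on the work surface. World frame = base frame: x ahead of the robot, y to its left, z up, the work surface at z = 0. Lengths are in m, angles in degrees, forces in N, time in s.
With the tool pointing down it reaches from about 0.25 to 0.725 m from the base axis. Payload 9.7 kg.
Tool frame: the origin (TCP) lies on the centre line of the jaws, within the pads' length; the fingertips stand 19 mm ahead of it and the grasp point (between the pads) is the TCP; z points along the fingers, y is the direction in which the jaws open and shut (so a half turn about z gives the same grasp; the last joint's range is limited). The gripper opens to 85 mm and grips with 20 to 120 N. Pads are 22 mm wide; open, the fingers measure 114 mm over their backs; the gripper's body (76 mm by 85 mm) begins 54 mm behind the grasp point. The pads swing forward as they close: fully open they stand 13 mm farther back than shut.
Start: joints at [63.255, 4.979, 10.078, 95.1, 0, 90], TCP at [0.248, 0.491, 0.25] pointing down, gripper open.
Joint ranges: [-179.16, 179.16], [-48.56, 103.87], [-65.8, 70.77], [-126.05, 130.52], [-82.76, 87.17], [-180, 180]. Speed limits (degrees/s): [127.2, 127.2, 147.25, 180, 180, 180].

## Interface

Orientations are given as [roll, pitch, yaw] about the fixed x, y, z axes, in that order (R = Rz(yaw) Ry(pitch) Rx(roll)).
In Python, from workcell import bot gives the robot as it stands.
- The arm moves only by the tool servo_tool, never from a script. Its argument "motion" is a list that holds one entry, the list of rows, each a list of 6 numbers: the shift along the tool's x, y, z in mm, then the turn, a rotation vector about the tool's x, y, z in rad. A call has 1 to 5 rows; each row shifts and turns the commanded pose from where the row before left it, along the tool's axes as they then stand; what a row does not reach is not made up. A row lasts 1/10 s, in which the tool goes at most 50 mm and 8.59 degrees, less where a joint would pass 70% of its speed; a pose out of reach is approached as far as the arm can. A call is refused whole if a number of a shift passes 50 or a number of a turn 0.15, either way. A call with a gripper value outside its range is refused whole. "gripper" is the finger opening in mm, from 0 to 85.4, set as the call begins (left out, the last holds). The fingers move at their own pace and stop on an object; "newtons" is the grip in N (left out, the last holds). Time passes only in rows, so rows that do not move let the fingers close. It gives the time, the measured TCP pose, the force and the opening at its end, in the units of the state.
- bot.get_obs(): the state, without advancing time (a new reading comes with each control period).
- bot.camera(name): name is "side" or "top"; returns a dict with "color" (400x640x3 uint8, red, green, blue), "fx", "fy", "cx", "cy" (pixels), "R" (3x3) and "t" (3): a world point X has camera coordinates R X + t. Camera axes: x right, y down, z forward; pixel columns grow to the right and rows downward; lengths in m; the calibration is good to about 2 mm. A picture is of the moment at which its call begins. There is no depth.
- bot.job_done(): hands the job in, once; it reports no verdict.
Trained networks look in a picture, given as the dict that the camera call returned (one of the last four; its "shot" number tells which), for a name from the list of things; names that differ only in an ending like _2 or _b are one class to them, and where a whole thing is asked for, a point or a joint stands for the part that bears it (a point fixed in the world has none). Each returns a list of dicts, best first, with "confidence" (0 to 1); they miss things now and then, are a little off and sometimes report something else, mostly with a low value. They report only what shows in the picture. A call takes as long as a camera call. They do not tell look-alikes from the thing itself.
- bot.look_for(picture, label): "rect" ([left, top, width, height] in pixels, round what is visible of it).
The state is a dict: "time": time; "q": joint angles; "qd": joint speeds; "joint_efforts": joint torques, N m; "ee_pos": TCP position; "tcp_rot": TCP orientation; "wrist_force": force on the tool from outside, world axes, zero at the start; "torque": the same for the moment, N m; "opening": finger opening in m.
Only numpy, scipy, OpenCV 4.12 (cv2) and the standard library are available. Lean on these libraries where they do the work, as an engineer would, in place of code of your own. Each camera call takes 0.05 s, during which the arm holds its last target.

## Working session

There is one attempt and no reset: what is moved stays moved. The work goes in short steps, Python scripts to look and compute and a tool call to move; the robot and the scene stay as the last step left them, time stands still between calls to the robot, and variables do not carry over. Pictures are saved under pics/ and viewed, and the job is handed in when it is done.

Besides the shell and the picture viewer there is one more tool, called after "Call:" as name(argument=value, ...), one argument or row to a line, values as JSON. servo_tool: Moves the arm, as the interface text tells. Its arguments: {"type":"object","properties":{"motion":{"type":"array","items":{"type":"array","items":{"type":"array","items":{"type":"number"}}}},"gripper":{"type":"number"},"newtons":{"type":"number"}},"required":["motion"]}

```bash
ls; mkdir -p pics; python3 - <<'E'
from workcell import bot
import cv2,json
for n in ["side","top"]:
    p=bot.camera(n)
    cv2.imwrite(f"pics/{n}0.png",p["color"][:,:,::-1])
    print(n,p["fx"],p["fy"],p["cx"],p["cy"],p["R"],p["t"])
    for l in ["emery","tray","cabinet","meter_case","lancet_holder","pill_box","tray_lip","nail_brush","mug","cream_jar"]:
        print(l,[(d["rect"],round(d["confidence"],2)) for d in bot.look_for(p,l)])
o=bot.get_obs();print(o)
E
```

```text
pics
side 418.7646341000466 418.7646341000466 323.3466250660715 207.3698650949984 [[-6.16142559e-01  7.87634583e-01 -3.32139909e-04]
 [ 7.28634026e-01  5.69827982e-01 -3.79984904e-01]
 [-2.99099989e-01 -2.34366880e-01 -9.24992628e-01]] [ 0.32621809 -0.40582923  1.23882569]
emery [([375.6, 152.0, 33.6, 66.5], 0.78), ([287.4, 109.1, 60.9, 55.4], 0.75), ([279.8, 199.3, 51.1, 44.1], 0.7)]
tray [([197.8, 162.2, 151.9, 141.6], 0.93)]
cabinet [([83.3, 51.9, 208.6, 249.9], 0.93)]
meter_case [([245.8, 166.2, 38.0, 40.1], 0.79)]
lancet_holder [([211.5, 204.7, 25.9, 27.0], 0.53)]
pill_box [([235.7, 239.2, 46.3, 44.7], 0.66), ([211.1, 206.1, 26.7, 26.6], 0.51)]
tray_lip [([202.0, 161.2, 147.1, 142.5], 0.97), ([81.5, 52.0, 213.2, 249.0], 0.6)]
nail_brush [([438.7, 229.9, 26.7, 38.5], 0.65)]
mug [([432.9, 281.8, 58.7, 38.7], 0.8)]
cream_jar [([343.6, 307.0, 28.3, 33.0], 0.72)]
top 505.8280623509467 505.8280623509467 318.55069314229013 203.2647748205939 [[-0.0109094  -0.99984696  0.01367663]
 [-0.99382845  0.00933175 -0.11053473]
 [ 0.11039019 -0.01479809 -0.99377816]] [0.00908893 0.57497573 1.1484
[... 526 characters left out ...]
0.7)]
cream_jar [([196.6, 120.1, 28.4, 34.4], 0.71)]
{'time': 1.1, 'q': array([ 6.32537018e+01,  4.97941742e+00,  1.00772310e+01,  9.50976826e+01,
       -8.02335023e-04,  8.99990117e+01]), 'qd': array([-0.09371946, -0.07544773,  0.0366187 ,  0.04941459, -0.02013989,
        0.00810685]), 'joint_efforts': array([-1.04275481e-03, -5.20111549e+01,  4.64863336e+01,  1.78101276e-03,
        2.79132331e-05,  2.69684904e-06]), 'ee_pos': array([0.24752793, 0.49115709, 0.25027037]), 'tcp_rot': array([1.79999869e+02, 8.02337282e-04, 1.53254690e+02]), 'wrist_force': array([ 0.60525899, -0.15913869,  0.43261061]), 'torque': array([-0.03346461, -0.00887892, -0.01676855]), 'opening': 0.08521699605880753}
```

View pics/side0.png

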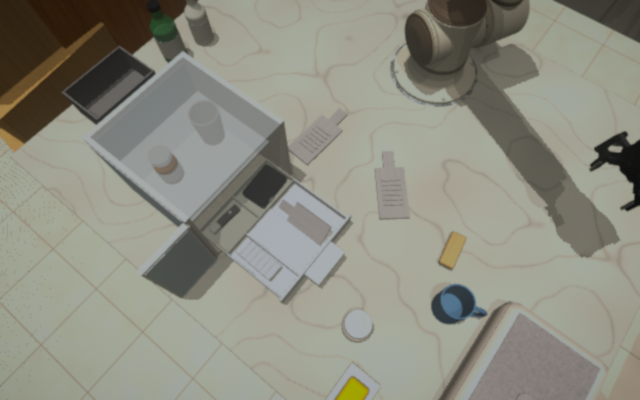

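View pics/top0.png

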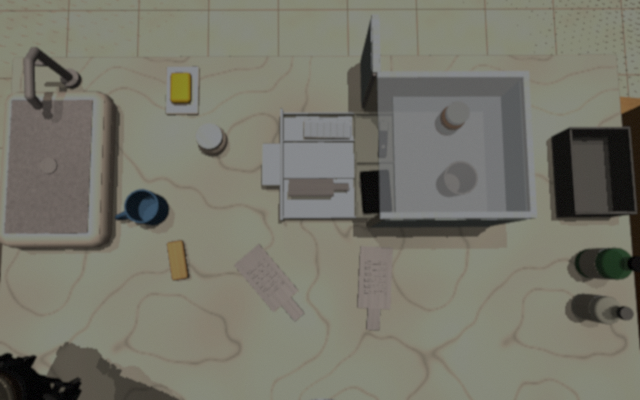

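```bash
python3 - <<'E'
import cv2
a=cv2.imread("pics/top0.png")[95:240,240:400]; cv2.imwrite("pics/c_top0.png",cv2.resize(a,None,fx=4.5,fy=4.1,interpolation=3) if 0 else cv2.resize(a,None,fx=4,fy=4,interpolation=3))
a=cv2.imread("pics/side0.png")[150:310,190:390]; cv2.imwrite("pics/c_side0.png",cv2.resize(a,None,fx=3.7,fy=3.7,interpolation=3))
E
```

```text
(no output)
```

View pics/c_top0.png

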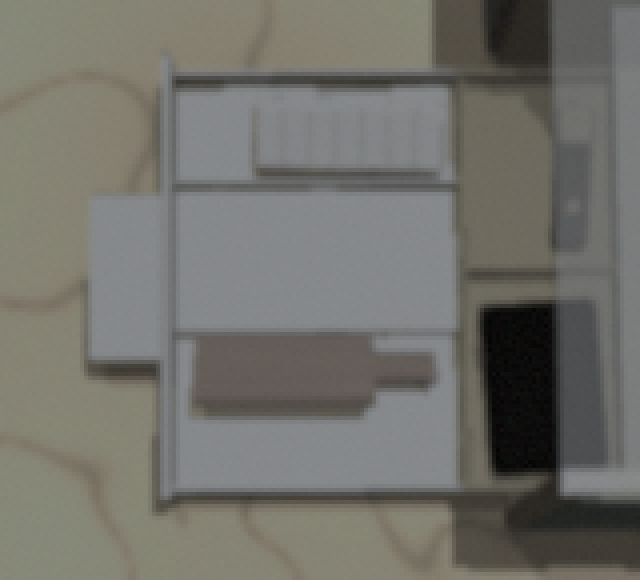

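View pics/c_side0.png

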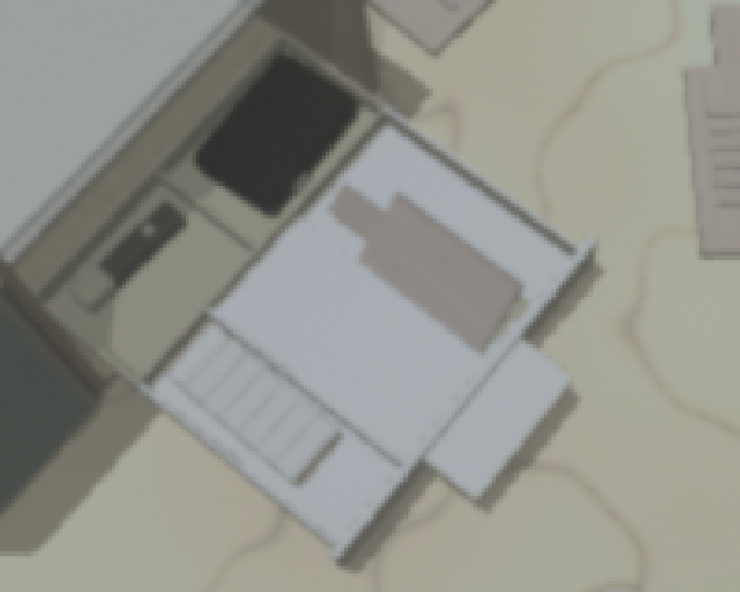

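```bash
cat > h.py <<'E'
import numpy as np,cv2
CAM={"side":(418.7646,323.3466,207.3699,np.array([[-6.16142559e-01,7.87634583e-01,-3.32139909e-04],[7.28634026e-01,5.69827982e-01,-3.79984904e-01],[-2.99099989e-01,-2.34366880e-01,-9.24992628e-01]]),np.array([0.32621809,-0.40582923,1.23882569])),
"top":(505.82806,318.55069,203.26477,np.array([[-0.0109094,-0.99984696,0.01367663],[-0.99382845,0.00933175,-0.11053473],[0.11039019,-0.01479809,-0.99377816]]),np.array([0.00908893,0.57497573,1.1484888]))}
def un(n,u,v,z):
    f,cx,cy,R,t=CAM[n]; c=-R.T@t; d=R.T@np.array([(u-cx)/f,(v-cy)/f,1]); return c+d*(z-c[2])/d[2]
def pr(n,X):
    f,cx,cy,R,t=CAM[n]; p=R@np.asarray(X)+t; return np.array([f*p[0]/p[2]+cx,f*p[1]/p[2]+cy])
E
python3 - <<'E'
from h import *
np.set_printoptions(precision=4,suppress=True)
T=lambda x,y,z:un("top",240+(x-0.5)/4+0.0,95+(y)/4,z)
S=lambda x,y,z:un("side",190+x/3.7,150+y/3.7,z)
print("step edge L/R",T(176,331,.0255),T(458,332,.0255))
print("divider far (top .0365) L,R",T(178,185,.0365),T(456,185,.0365))
print("lip corners",T(90,195,.04),T(88,362,.04),"side",S(570,382,.04),S(477,503,.04))
print("panel outer top near/far z=.0475?",T(165,500,.0475),T(170,60,.0475))
print("side wall near top",T(180,492,.0405),T(455,492,.0405), "far",T(180,77,.0405),T(455,77,.0405))
print("rear divider ",T(459,250,.0365))
print("emery near edge(high, z .0525)",T(205,403,.0525),T(362,407,.0525),"low edge",T(195,336,.0235),T(372,336,.0235))
print("handle end",T(436,370,.038))
print("side: emery corners near-high",S(398,193,.0525),S(522,287,.0525),"low",S(360,262,.0235),S(484,352,.0235))
print("pill",T(254,100,.04),T(436,175,.04))
print('cab front edge',)
E
```

```text
step edge L/R [0.637  0.0842 0.0255] [ 0.635  -0.0821  0.0255]
divider far (top .0365) L,R [0.7221 0.0822 0.0365] [ 0.7209 -0.0816  0.0365]
lip corners [0.7157 0.1335 0.04  ] [0.6169 0.1346 0.04  ] side [0.6213 0.1337 0.04  ] [0.7183 0.1349 0.04  ]
panel outer top near/far z=.0475? [0.5355 0.0897 0.0475] [0.7944 0.086  0.0475]
side wall near top [0.5406 0.0814 0.0405] [ 0.5391 -0.0773  0.0405] far [0.7862 0.0806 0.0405] [ 0.7851 -0.0819  0.0405]
rear divider  [ 0.6819 -0.0826  0.0365]
emery near edge(high, z .0525) [0.5907 0.0663 0.0525] [ 0.5875 -0.0238  0.0525] low edge [0.6343 0.0731 0.0235] [ 0.6333 -0.0314  0.0235]
handle end [ 0.6107 -0.0678  0.038 ]
side: emery corners near-high [ 0.5914 -0.0313  0.0525] [0.5931 0.0731 0.0525] low [ 0.6372 -0.0287  0.0235] [0.6354 0.0751 0.0235]
pill [0.7721 0.037  0.04  ] [ 0.7262 -0.0696  0.04  ]
cab front edge
```

The tray piece at top px (319,187) is smooth-faced and sloping on the rests. It's the emery meant. The two at top px (270,282) and (374,288) lie ridged face up on the counter and are look-alikes. The enlarged crop confirms this: its measured blade is about 105 mm long, it lies against the step at x≈0.636, and its near edge is at x≈0.59.

I'll turn the jaws along x and fly over it.

Call:
servo_tool(
  motion=[
    [[0,0,0,0,0,0.138],[0,0,0,0,0,0.138],[0,0,0,0,0,0.138],[0,0,0,0,0,0.138],[0,0,0,0,0,0.138]],
  ],
  gripper=85,
  newtons=20,
)

```text
time: 1.6
ee_pos: [0.2475, 0.4912, 0.2503]
tcp_rot: [-180.0, 0.0, 113.4]
wrist_force: [0.4, 0.2, -0.4]
opening: 0.0851
```

Call:
servo_tool(
  motion=[
    [[0,0,0,0,0,0.138],[0,0,0,0,0,0.138],[0,0,0,0,0,0.138],[0,0,0,0,0,0],[0,0,0,0,0,0]],
  ],
)

```text
time: 2.1
ee_pos: [0.2475, 0.4911, 0.2503]
tcp_rot: [-180.0, 0.0, 90.2]
wrist_force: [0.0, -0.5, 0.1]
opening: 0.0851
```

Call:
servo_tool(
  motion=[
    [[-31.8,25,0,0,0,0],[-31.8,25,0,0,0,0],[-31.8,25,0,0,0,0],[-31.8,25,0,0,0,0],[-31.8,25,0,0,0,0]],
  ],
)

```text
time: 2.6
ee_pos: [0.3732, 0.3308, 0.2504]
tcp_rot: [180.0, -0.0, 90.2]
wrist_force: [0.2, 1.3, -0.1]
opening: 0.0848
```

Call:
servo_tool(
  motion=[
    [[-31.8,25,0,0,0,0],[-31.8,25,0,0,0,0],[-31.8,25,0,0,0,0],[-31.8,25,0,0,0,0],[-31.8,25,0,0,0,0]],
  ],
)

```text
time: 3.1
ee_pos: [0.4984, 0.1716, 0.2505]
tcp_rot: [180.0, -0.0, 90.2]
wrist_force: [-0.3, 1.0, 0.5]
opening: 0.0849
```

Call:
servo_tool(
  motion=[
    [[-31.8,25,0,0,0,0],[-31.8,25,0,0,0,0],[-31.8,25,0,0,0,0],[-31.8,25,0,0,0,0],[-31.8,25,0,0,0,0]],
  ],
)

```text
time: 3.6
ee_pos: [0.6234, 0.0126, 0.2503]
tcp_rot: [180.0, -0.0, 90.2]
wrist_force: [0.2, 0.5, 0.4]
opening: 0.0849
```

Call:
servo_tool(
  motion=[
    [[0,0,35,0,0,0],[0,0,35,0,0,0],[0,0,35,0,0,0],[0,0,25,0,0,0],[0,0,0,0,0,0]],
  ],
)

```text
time: 4.1
ee_pos: [0.6206, 0.014, 0.1162]
tcp_rot: [-179.6, 0.0, 90.2]
wrist_force: [-0.5, -0.2, -0.1]
opening: 0.0845
```

```bash
cat > snap.py <<'E'
import sys
from workcell import bot
from h import *
def snap(tag,ct=(230,90,170,150),cs=(190,140,200,170)):
    for n,c in (("top",ct),("side",cs)):
        p=bot.camera(n); a=p["color"][:,:,::-1]
        cv2.imwrite(f"pics/{n}_{tag}.png",cv2.convertScaleAbs(cv2.resize(a[c[1]:c[1]+c[3],c[0]:c[0]+c[2]],None,fx=4 if c[2]<=200 else 2,fy=4 if c[2]<=200 else 2 ,interpolation=cv2.INTER_CUBIC)[:600],alpha=1.3))
    o=bot.get_obs(); print(o["time"],o["ee_pos"].round(4),o["tcp_rot"].round(2),o["wrist_force"].round(1),round(o["opening"],4),o["q"].round(1))
snap(sys.argv[1],ct=(230,80,170,150),cs=(190,150,200,150))
E
python3 snap.py 1
```

```text
4.2 [0.6225 0.0142 0.121 ] [-180.      0.     90.11] [ 0.1 -0.   0. ] 0.0854 [ 1.3 14.3  6.4 82.1 -0.  91.2]
```

View pics/top_1.png

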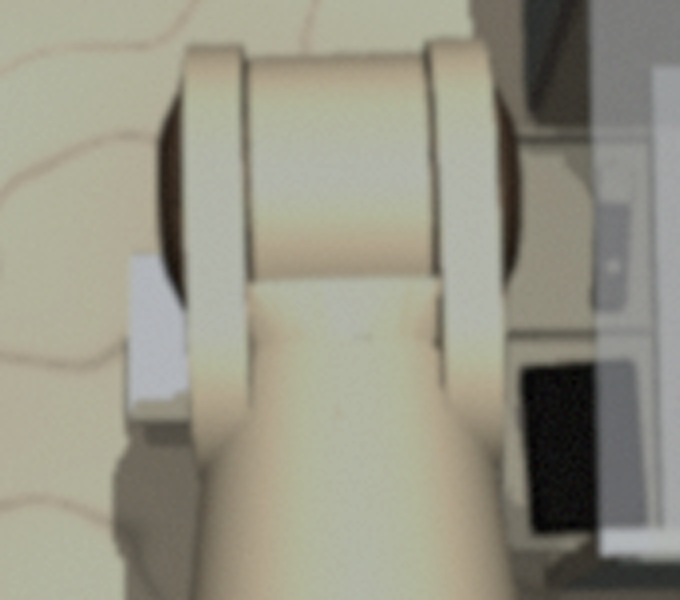

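View pics/side_1.png

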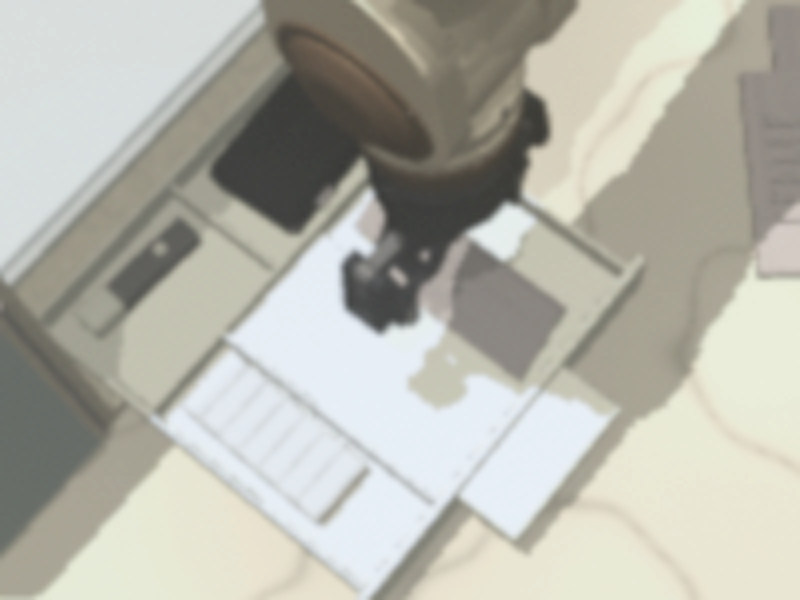

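The side view shows the far finger (px ~285,225) over the raised floor beyond the blade, as planned. I'll descend next.

Call:
servo_tool(
  motion=[
    [[0,0,25,0,0,0],[0,0,20,0,0,0],[0,0,12,0,0,0],[0,0,8,0,0,0],[0,0,0,0,0,0]],
  ],
)

```text
time: 4.7
ee_pos: [0.6226, 0.0142, 0.0554]
tcp_rot: [-180.0, -0.0, 90.0]
wrist_force: [0.1, 0.1, 0.2]
opening: 0.0848
```

```bash
python3 snap.py 2
```

```text
4.8 [0.6231 0.0142 0.0565] [179.92  -0.    90.01] [ 0.3 -0.2 -0.8] 0.0848 [ 1.3 15.5  0.6 75.1  0.  91.3]
```

View pics/side_2.png

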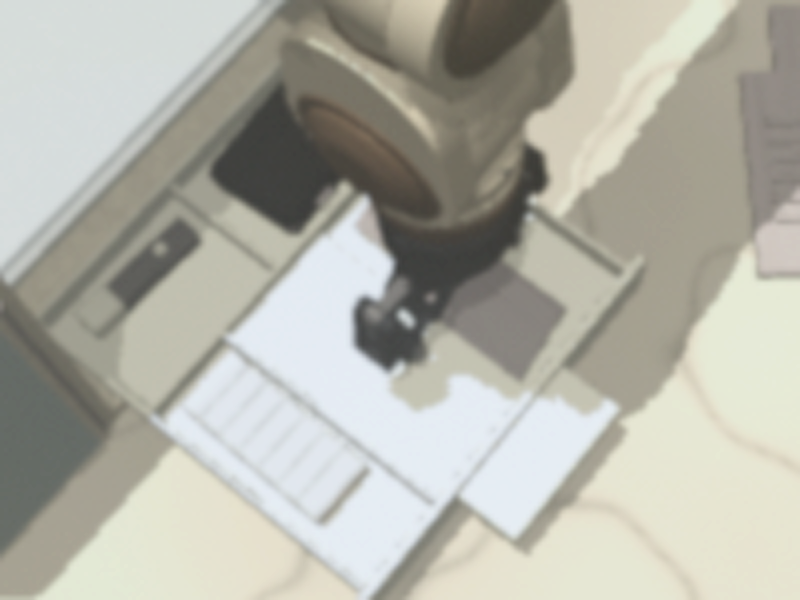

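```bash
python3 - <<'E'
from h import *
for z in (.03,.037,.044,.05,.057):
    print(z,[((pr("side",(x,y,z))-[190,150])*4).round() for x,y in ((.68,.0252),(.68,.0032),(.6655,.0252))])
E
```

```text
0.03 [array([411., 384.]), array([383., 363.]), array([427., 366.])]
0.037 [array([411., 381.]), array([382., 359.]), array([426., 362.])]
0.044 [array([410., 377.]), array([381., 355.]), array([425., 359.])]
0.05 [array([409., 374.]), array([380., 352.]), array([425., 356.])]
0.057 [array([408., 371.]), array([379., 349.]), array([424., 352.])]
```

Call:
servo_tool(
  motion=[
    [[0,0,9,0,0,0],[0,0,7.5,0,0,0],[0,4,0,0,0,0],[0,3,0,0,0,0],[0,0,0,0,0,0]],
  ],
)

```text
time: 5.3
ee_pos: [0.6301, 0.0142, 0.039]
tcp_rot: [180.0, 0.0, 90.0]
wrist_force: [-0.4, -0.7, -0.8]
opening: 0.0851
```

```bash
python3 snap.py 3
```

```text
5.4 [0.6298 0.0142 0.039 ] [179.98  -0.    90.  ] [ 0.6  0.8 -0.6] 0.085 [ 1.3 16.9  0.4 73.5  0.  91.3]
```

View pics/side_3.png

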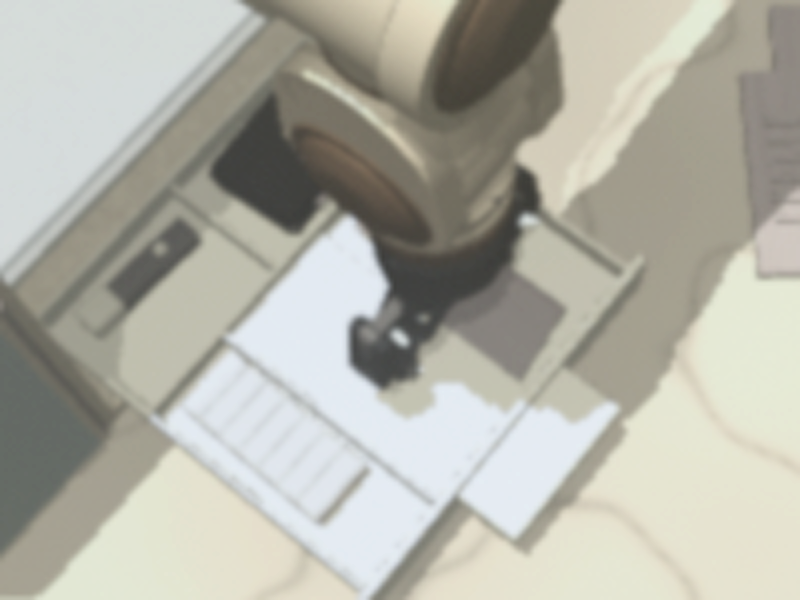

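Call:
servo_tool(
  motion=[
    [[0,5.5,-3,0,0,0],[0,6,-4.5,0,0,0],[0,7,-4,0,0,0],[0,0,0,0,0,0],[0,0,0,0,0,0]],
  ],
)

```text
time: 5.9
ee_pos: [0.6483, 0.0141, 0.0503]
tcp_rot: [180.0, -0.0, 90.0]
wrist_force: [-0.9, -0.2, -0.5]
opening: 0.0853
```

```bash
python3 snap.py 4
```

```text
6.0 [0.6478 0.0142 0.05  ] [-179.97   -0.     90.  ] [-1.  -0.   0.6] 0.0848 [ 1.3 19.1  4.4 75.3  0.  91.3]
```

View pics/side_4.png

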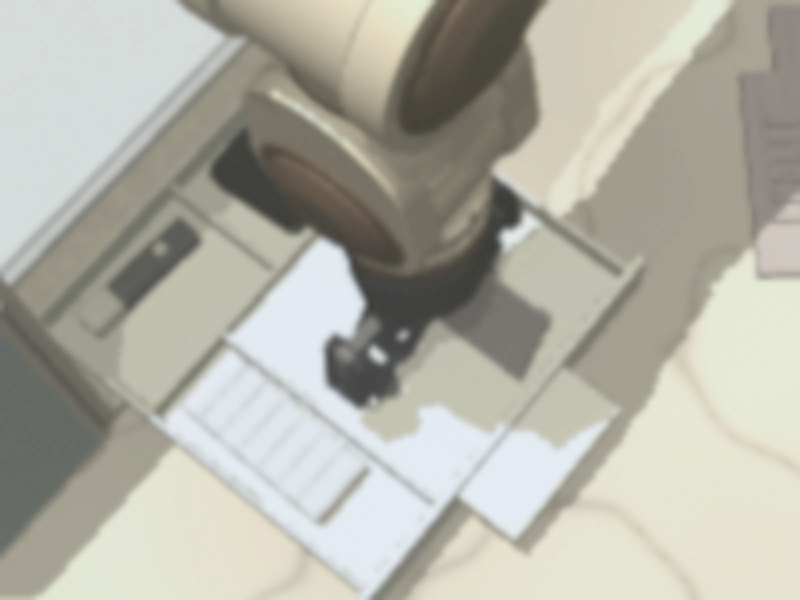

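The blade's near corner has moved from crop px 565 to 550, so it is tilting as planned.

Call:
servo_tool(
  motion=[
    [[0,7.5,-3,0,0,0],[0,8,-2,0,0,0],[0,0,0,0,0,0],[0,0,0,0,0,0]],
  ],
)

```text
time: 6.4
ee_pos: [0.6638, 0.0141, 0.0551]
tcp_rot: [-180.0, 0.0, 90.0]
wrist_force: [-0.4, -0.7, 0.1]
opening: 0.085
```

Call:
servo_tool(
  motion=[
    [[0,-6,0,0,0,0],[0,-6,0,0,0,0],[0,0,0,0,0,0]],
  ],
  gripper=61,
)

```text
time: 6.7
ee_pos: [0.6505, 0.0142, 0.0553]
tcp_rot: [-180.0, 0.0, 90.0]
wrist_force: [0.2, 0.1, 0.0]
opening: 0.0606
```

```bash
python3 snap.py 5
```

```text
6.8 [0.6513 0.0142 0.0555] [179.99   0.    90.  ] [ 0.2 -0.2 -0.4] 0.0609 [ 1.2 19.4  5.3 76.  -0.  91.2]
```

View pics/side_5.png

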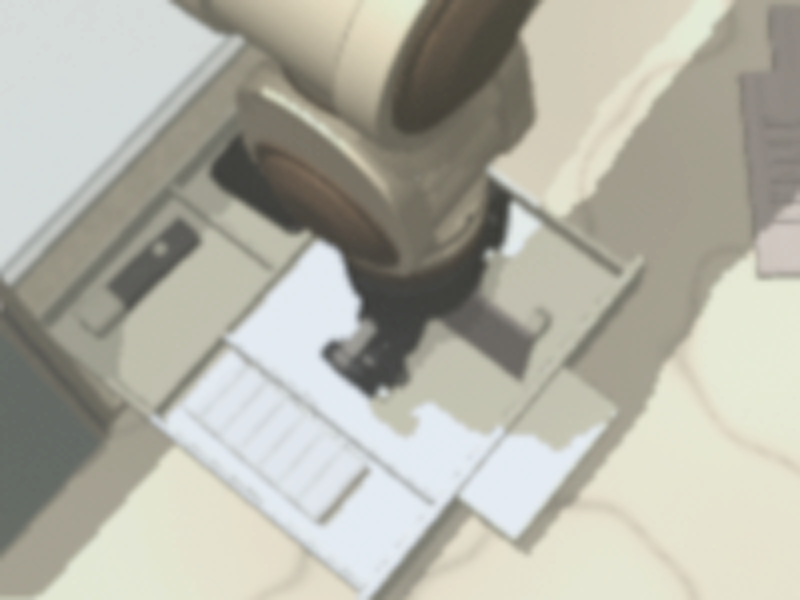

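The blade is at about 70–75°, leaning on the near finger between the jaws. I'll close the jaws on it while walking the TCP back.

Call:
servo_tool(
  motion=[
    [[0,-4,0,0,0,0],[0,-4,0,0,0,0],[0,-2,0,0,0,0],[0,0,0,0,0,0]],
  ],
  gripper=30,
)

```text
time: 7.2
ee_pos: [0.6413, 0.0142, 0.0554]
tcp_rot: [180.0, -0.0, 90.0]
wrist_force: [-0.8, 0.4, -0.7]
opening: 0.0299
```

Call:
servo_tool(
  motion=[
    [[0,-4,0,0,0,0],[0,-3,0,0,0,0],[0,0,0,0,0,0],[0,0,0,0,0,0]],
  ],
  gripper=12,
)

```text
time: 7.6
ee_pos: [0.6345, 0.0142, 0.0554]
tcp_rot: [180.0, -0.0, 90.0]
wrist_force: [-0.3, -1.4, -0.1]
opening: 0.0122
```

```bash
python3 snap.py 6
```

```text
7.7 [0.6346 0.0142 0.0553] [179.99  -0.    90.  ] [-0.8 -0.5  0.2] 0.0119 [ 1.3 17.1  2.5 75.4  0.  91.3]
```

View pics/side_6.png

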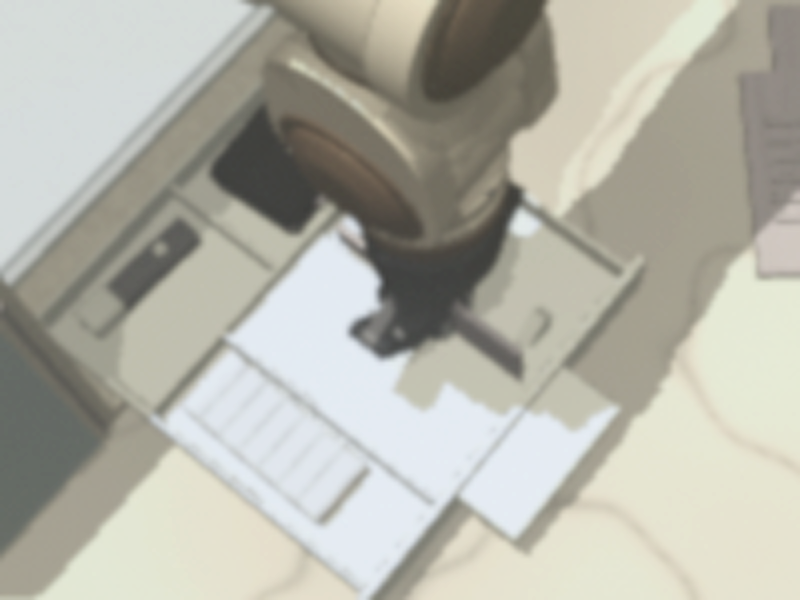

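The blade stands upright between the fingers. Next I'll grip it and lift a little.

Call:
servo_tool(
  motion=[
    [[0,-1,0,0,0,0],[0,0,0,0,0,0],[0,0,0,0,0,0],[0,0,0,0,0,0]],
  ],
  gripper=0,
  newtons=30,
)

```text
time: 8.1
ee_pos: [0.6336, 0.0142, 0.0554]
tcp_rot: [180.0, 0.0, 90.0]
wrist_force: [-1.5, -0.7, 1.9]
opening: 0.0063
```

Call:
servo_tool(
  motion=[
    [[0,0,-5,0,0,0],[0,0,-5,0,0,0],[0,0,-5,0,0,0],[0,0,0,0,0,0],[0,0,0,0,0,0]],
  ],
)

```text
time: 8.6
ee_pos: [0.6336, 0.0142, 0.0705]
tcp_rot: [180.0, 0.0, 90.0]
wrist_force: [-0.2, 0.2, -2.2]
opening: 0.0062
```

```bash
python3 snap.py 7
```

```text
8.7 [0.6334 0.0141 0.0701] [-179.98    0.     90.  ] [-0.2 -0.2 -1.7] 0.0065 [ 1.3 16.6  3.5 76.9 -0.  91.3]
```

View pics/side_7.png

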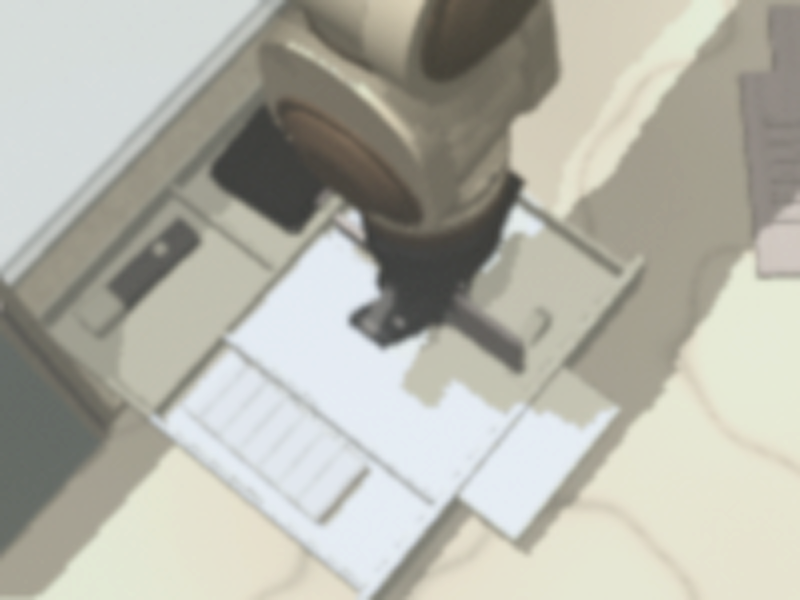

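Call:
servo_tool(
  motion=[
    [[0,6,0,0,0,0],[0,6,0,0,0,0],[0,6,0,0.04,0,0],[0,0,0,0.04,0,0],[0,0,0,0.04,0,0]],
  ],
)

```text
time: 9.2
ee_pos: [0.6521, 0.0141, 0.0701]
tcp_rot: [-173.0, 0.0, 90.0]
wrist_force: [0.1, 0.2, -1.5]
opening: 0.0064
```

Call:
servo_tool(
  motion=[
    [[0,0,3,0,0,0],[0,0,3,0,0,0],[0,0,1,0,0,0],[0,0,0,0,0,0],[0,0,0,0,0,0]],
  ],
)

```text
time: 9.7
ee_pos: [0.6505, 0.0142, 0.0637]
tcp_rot: [-173.2, 0.0, 90.0]
wrist_force: [-0.7, 0.5, -1.9]
opening: 0.0063
```

```bash
python3 snap.py 8
```

```text
9.8 [0.6507 0.0142 0.0638] [-173.17    0.     90.  ] [ 0.1  0.3 -2. ] 0.0064 [ 1.2 26.  14.6 85.5  0.1 91.2]
```

View pics/side_8.png

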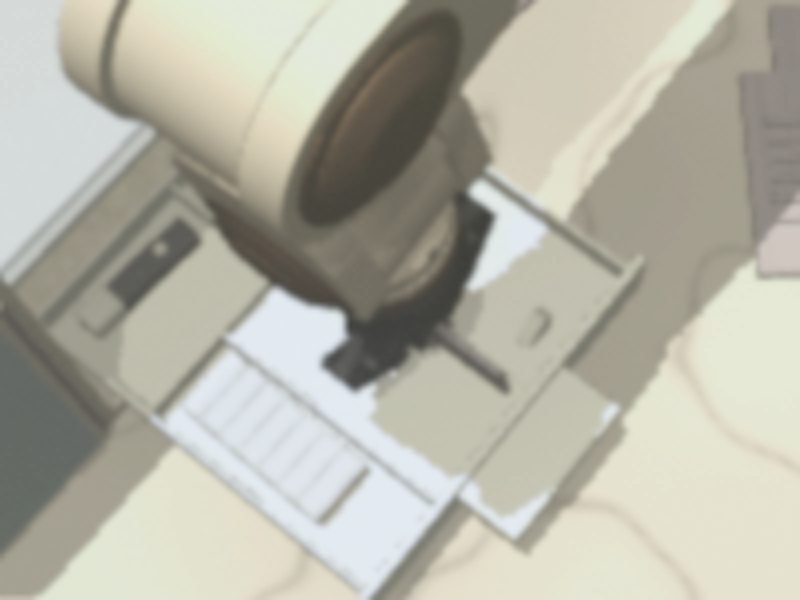

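Call:
servo_tool(
  motion=[
    [[0,0,1,0,0,0],[0,0,0,0,0,0],[0,0,1,0,0,0],[0,0,0,0,0,0]],
  ],
)

```text
time: 10.2
ee_pos: [0.6507, 0.0142, 0.0624]
tcp_rot: [-173.2, -0.0, 90.0]
wrist_force: [-1.7, -0.1, 5.5]
opening: 0.0065
```

Call:
servo_tool(
  motion=[
    [[0,2,0,0,0,0],[0,1,0,0,0,0],[0,0,0,0,0,0],[0,0,0,0,0,0]],
  ],
  gripper=12,
  newtons=20,
)

```text
time: 10.6
ee_pos: [0.6534, 0.0142, 0.0608]
tcp_rot: [-173.1, 0.0, 90.0]
wrist_force: [0.8, 0.1, 0.2]
opening: 0.0124
```

Call:
servo_tool(
  motion=[
    [[0,0,4,0,0,0],[0,0,4,0,0,0],[0,0,4,0,0,0],[0,0,0,0,0,0],[0,0,0,0,0,0]],
  ],
)

```text
time: 11.1
ee_pos: [0.6518, 0.0141, 0.0489]
tcp_rot: [-173.1, 0.0, 90.0]
wrist_force: [-0.5, -0.5, -0.9]
opening: 0.0123
```

```bash
python3 snap.py 9
```

```text
11.2 [0.652  0.0141 0.0492] [-173.13    0.     90.  ] [-0.9  0.5 -0.4] 0.0124 [ 1.2 26.5 13.7 84.1  0.1 91.2]
```

View pics/side_9.png

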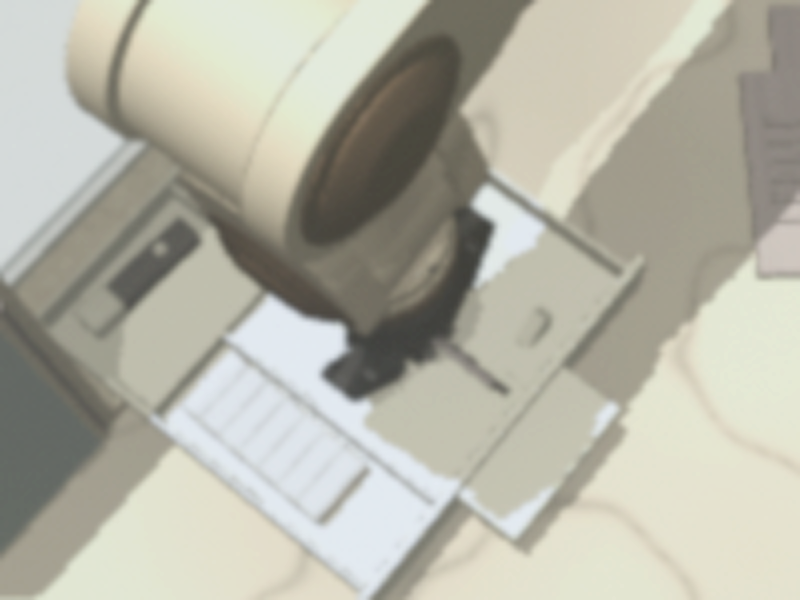

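Call:
servo_tool(
  motion=[
    [[0,4,0,0,0,0],[0,3,0,0,0,0],[0,0,0,0,0,0]],
  ],
  gripper=26,
)

```text
time: 11.5
ee_pos: [0.6595, 0.0141, 0.0482]
tcp_rot: [-173.1, -0.0, 90.0]
wrist_force: [0.2, -0.3, 0.3]
opening: 0.0262
```

Call:
servo_tool(
  motion=[
    [[0,0,0,-0.06,0,0],[0,0,0,-0.06,0,0],[0,0,0,0,0,0]],
  ],
)

```text
time: 11.8
ee_pos: [0.6581, 0.0142, 0.0486]
tcp_rot: [179.9, -0.0, 90.0]
wrist_force: [-0.1, 0.1, 1.0]
opening: 0.026
```

```bash
python3 snap.py 10
```

```text
11.9 [0.6588 0.0141 0.0488] [-179.96    0.     90.  ] [-0.2  0.3 -0.3] 0.0261 [ 1.2 20.6  6.2 75.6 -0.  91.2]
```

View pics/side_10.png

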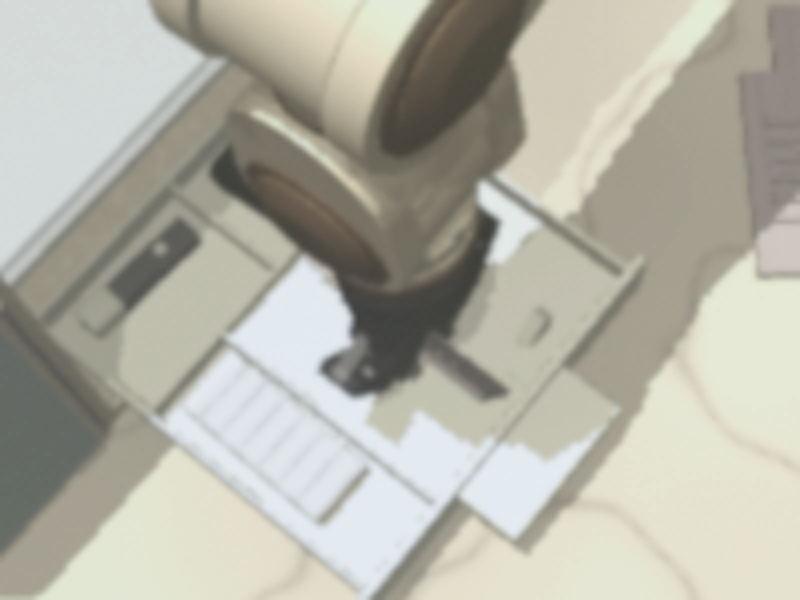

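Call:
servo_tool(
  motion=[
    [[0,4,1,0,0,0],[0,3,0,0,0,0],[0,0,0,0,0,0]],
  ],
  gripper=40,
)

```text
time: 12.2
ee_pos: [0.6666, 0.0142, 0.0468]
tcp_rot: [-180.0, 0.0, 90.0]
wrist_force: [0.6, -0.6, -0.2]
opening: 0.0403
```

```bash
python3 snap.py 11
```

```text
12.3 [0.6662 0.0142 0.0469] [-179.97    0.     90.  ] [ 0.3  0.6 -0.6] 0.0403 [ 1.2 21.6  7.3 75.7  0.  91.2]
```

View pics/side_11.png

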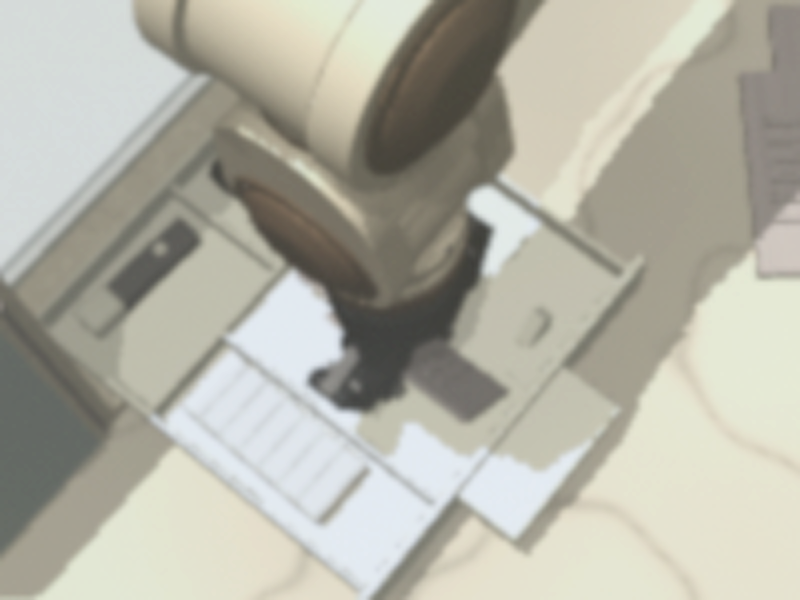

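Call:
servo_tool(
  motion=[
    [[0,3,1,0,0,0],[0,3,0.5,0,0,0],[0,0,0,0,0,0]],
  ],
  gripper=52,
)

```text
time: 12.6
ee_pos: [0.6722, 0.0142, 0.0455]
tcp_rot: [-180.0, -0.0, 90.0]
wrist_force: [1.4, 0.6, -1.3]
opening: 0.0522
```

```bash
python3 snap.py 12
```

```text
12.7 [0.672  0.0142 0.0457] [-180.    0.   90.] [ 1.  -0.5 -0.1] 0.0519 [ 1.2 22.4  8.2 75.8 -0.  91.2]
```

View pics/side_12.png

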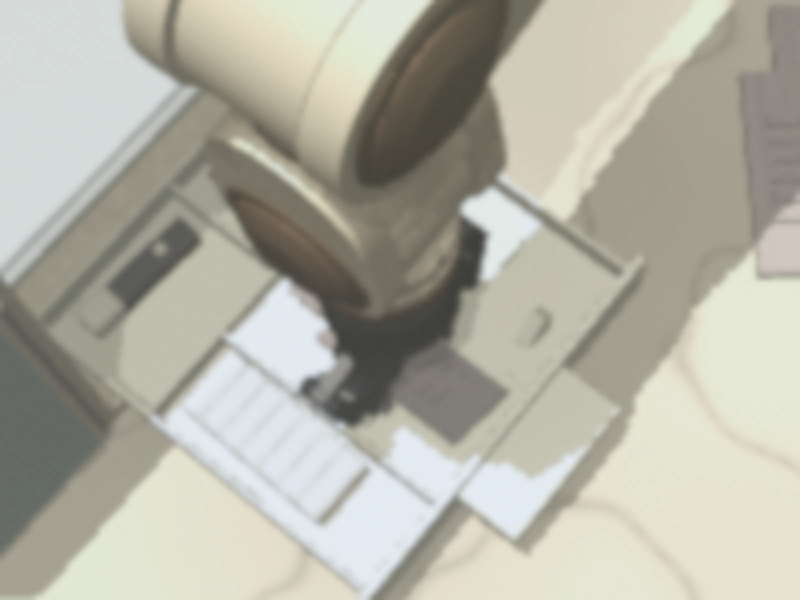

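Call:
servo_tool(
  motion=[
    [[0,1,-2,0,0,0],[0,2,-1,0,0,0],[0,1,0,0,0,0],[0,0,0,0,0,0]],
  ],
  gripper=61,
)

```text
time: 13.1
ee_pos: [0.6761, 0.0141, 0.0489]
tcp_rot: [180.0, 0.0, 90.0]
wrist_force: [-0.9, 0.1, -0.6]
opening: 0.0611
```

```bash
python3 snap.py 13
```

```text
13.2 [0.6759 0.0142 0.0487] [-179.99    0.     90.  ] [ 0.1 -0.3  0.2] 0.0613 [ 1.2 22.9  9.2 76.3 -0.  91.2]
```

View pics/side_13.png

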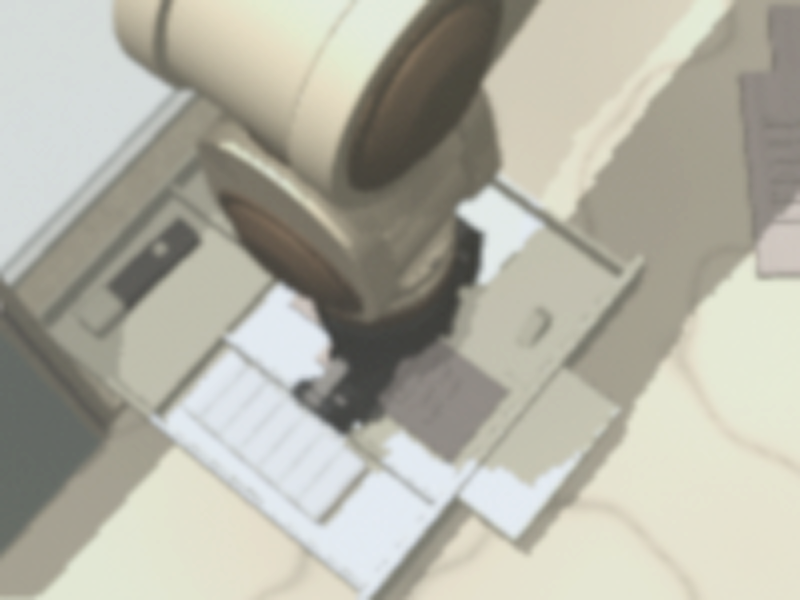

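Call:
servo_tool(
  motion=[
    [[0,0,-10,0,0,0],[0,0,-20,0,0,0],[0,0,-35,0,0,0],[0,0,-45,0,0,0],[40,0,0,0,0,0]],
  ],
)

```text
time: 13.7
ee_pos: [0.6782, 0.0512, 0.1671]
tcp_rot: [179.4, 0.0, 89.7]
wrist_force: [1.3, 0.6, 0.3]
opening: 0.0607
```

Call:
servo_tool(
  motion=[
    [[40,-5,0,0,0,0],[40,-5,0,0,0,0],[40,0,0,0,0,0],[25,0,0,0,0,0],[0,0,0,0,0,0]],
  ],
  gripper=0,
)

```text
time: 14.2
ee_pos: [0.6654, 0.2026, 0.1592]
tcp_rot: [180.0, -0.0, 90.2]
wrist_force: [0.2, -0.1, -0.1]
opening: 0.0001
```

```bash
python3 snap.py 14
```

```text
14.3 [0.6658 0.1995 0.1592] [1.7999e+02 1.0000e-02 9.0060e+01] [0.4 0.1 0.7] -0.0 [ 16.7  24.7  23.8  89.1  -0.  106.6]
```

View pics/side_14.png

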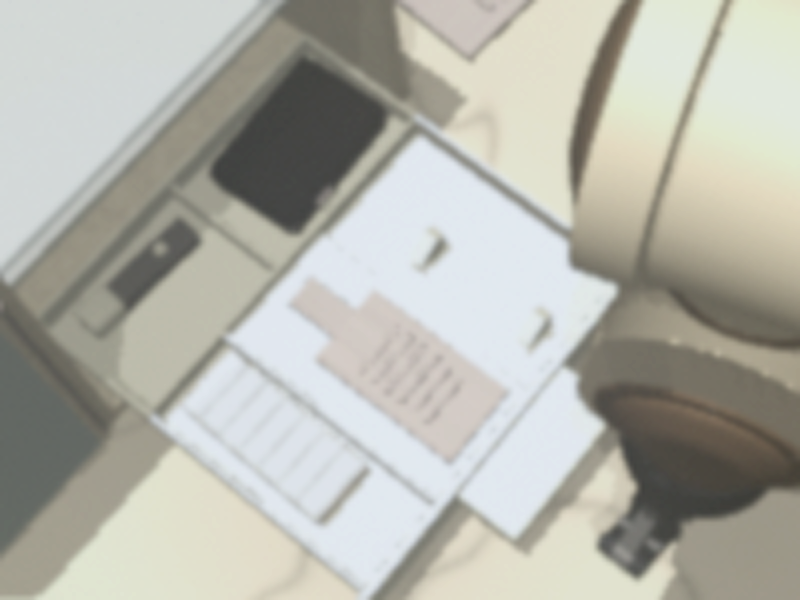

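View pics/top_14.png

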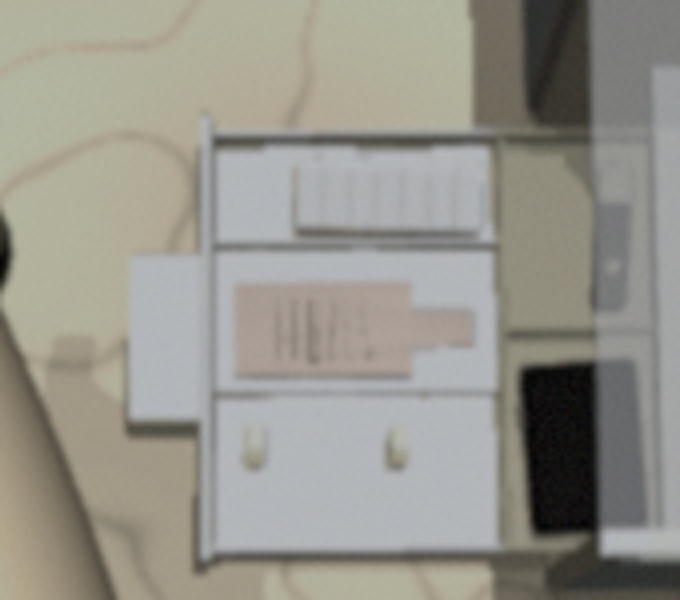

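The emery lies flat, ridged face up, wholly on the raised floor (top crop 235–475, 282–378). Pill box, meter case and lancet holder are unmoved.

Next, the tray. I'll tilt the tool so the wrist stays clear of the cabinet and lower the closed fingers in front of the lip.

Call:
servo_tool(
  motion=[
    [[0,0,0,0,-0.13,0],[0,0,0,0,-0.13,0],[0,0,0,0,-0.13,0],[0,0,0,0,-0.13,0],[0,0,0,0,0,0]],
  ],
)

```text
time: 14.8
ee_pos: [0.6654, 0.2, 0.1553]
tcp_rot: [-179.7, 30.1, 90.3]
wrist_force: [-0.2, -0.0, -0.8]
opening: -0.0001
```

Call:
servo_tool(
  motion=[
    [[9,0,21,0,0,0],[9,0,21,0,0,0],[9,0,21,0,0,0],[9,0,21,0,0,0],[0,0,0,0,0,0]],
  ],
)

```text
time: 15.3
ee_pos: [0.6651, 0.1863, 0.0656]
tcp_rot: [-179.7, 29.7, 90.0]
wrist_force: [-1.3, 0.2, 0.1]
opening: -0.0002
```

```bash
python3 snap.py 15
```

```text
15.4 [0.6661 0.1874 0.0692] [179.98  29.7   89.89] [-0.   0.2  1.5] 0.0002 [ 25.6  37.5  27.8  94.1 -26.5 119. ]
```

View pics/side_15.png

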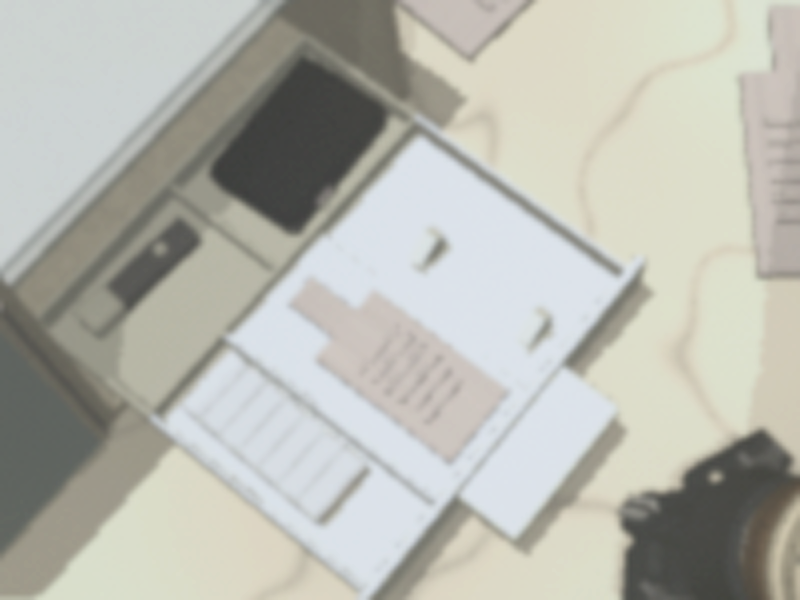

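Call:
servo_tool(
  motion=[
    [[6,0,10,0,0,0],[5.5,0,10,0,0,0],[-8.7,0,5,0,0,0],[-8.7,0,5,0,0,0],[-4.3,0,2.5,0,0,0]],
  ],
)

```text
time: 15.9
ee_pos: [0.666, 0.1623, 0.0452]
tcp_rot: [180.0, 29.8, 90.0]
wrist_force: [-0.5, 0.3, -0.2]
opening: -0.0003
```

Call:
servo_tool(
  motion=[
    [[-2,0,1.1,0,0,0],[-2,0,1.1,0,0,0],[-2,0,1.1,0,0,0],[-2,0,1.1,0,0,0],[-2,0,1.1,0,0,0]],
  ],
)

```text
time: 16.4
ee_pos: [0.6659, 0.1522, 0.045]
tcp_rot: [180.0, 29.8, 90.0]
wrist_force: [0.5, 0.6, -0.4]
opening: 0.0
```

```bash
python3 snap.py 16
```

```text
16.5 [0.6659 0.152  0.045 ] [-180.     29.8    89.99] [0.3 0.1 0.5] -0.0002 [ 23.1  35.3  21.8  89.2 -27.2 116.2]
```

View pics/side_16.png

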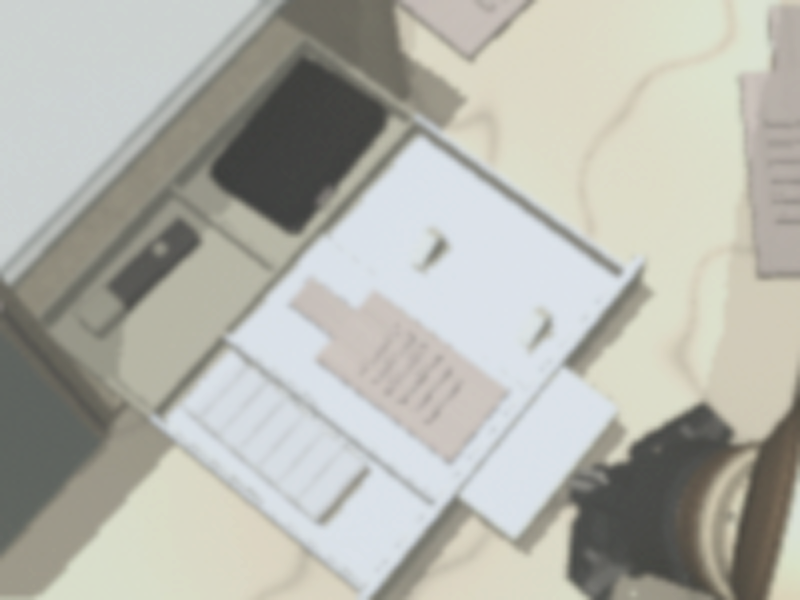

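Call:
servo_tool(
  motion=[
    [[-1.7,0,1,0,0,0],[-1.7,0,1,0,0,0],[-2.6,0,1.5,0,0,0],[-2.6,0,1.5,0,0,0],[-3.5,0,2,0,0,0]],
  ],
)

```text
time: 17.0
ee_pos: [0.6659, 0.1382, 0.045]
tcp_rot: [180.0, 29.8, 90.0]
wrist_force: [-1.0, 3.4, -0.9]
opening: 0.0004
```

```bash
python3 snap.py 17
```

```text
17.1 [0.6659 0.1375 0.045 ] [-180.     29.82   89.97] [ 0.3  0.5 -0.8] -0.0003 [ 22.   34.3  20.3  88.2 -27.4 115.1]
```

View pics/side_17.png

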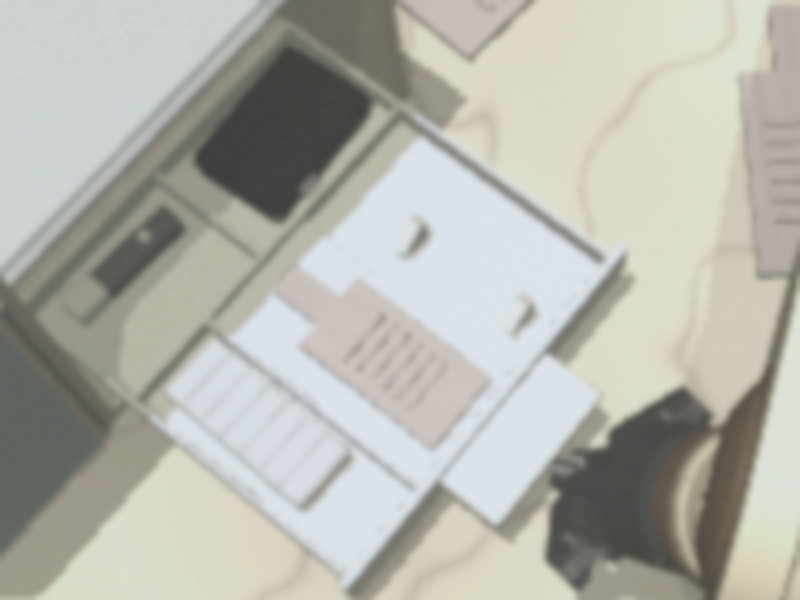

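Call:
servo_tool(
  motion=[
    [[-3.5,0,2,0,0,0],[-4.3,0,2.5,0,0,0],[-4.3,0,2.5,0,0,0],[-4.3,0,2.5,0,0,0],[-4.3,0,2.5,0,0,0]],
  ],
)

```text
time: 17.6
ee_pos: [0.6659, 0.1138, 0.0449]
tcp_rot: [-180.0, 29.8, 90.0]
wrist_force: [-1.1, 2.7, 1.3]
opening: 0.0002
```

Call:
servo_tool(
  motion=[
    [[-4.3,0,2.5,0,0,0],[-4.3,0,2.5,0,0,0],[-4.3,0,2.5,0,0,0],[-4.3,0,2.5,0,0,0],[-4.3,0,2.5,0,0,0]],
  ],
)

```text
time: 18.1
ee_pos: [0.6659, 0.0891, 0.0447]
tcp_rot: [180.0, 29.8, 90.0]
wrist_force: [-1.3, 1.6, 1.4]
opening: 0.0001
```

Call:
servo_tool(
  motion=[
    [[-4.3,0,2.5,0,0,0],[-4.3,0,2.5,0,0,0],[-4.3,0,2.5,0,0,0],[-3.5,0,2,0,0,0],[-2.6,0,1.5,0,0,0]],
  ],
)

```text
time: 18.6
ee_pos: [0.6659, 0.0671, 0.0446]
tcp_rot: [180.0, 29.8, 90.0]
wrist_force: [-1.1, 1.3, 1.5]
opening: -0.0001
```

```bash
python3 snap.py 18
```

```text
18.7 [0.6659 0.0669 0.0445] [-180.     29.82   89.97] [ 0.6 -0.2  0.4] 0.0001 [ 16.6  29.9  14.1  83.6 -28.4 109.1]
```

View pics/side_18.png

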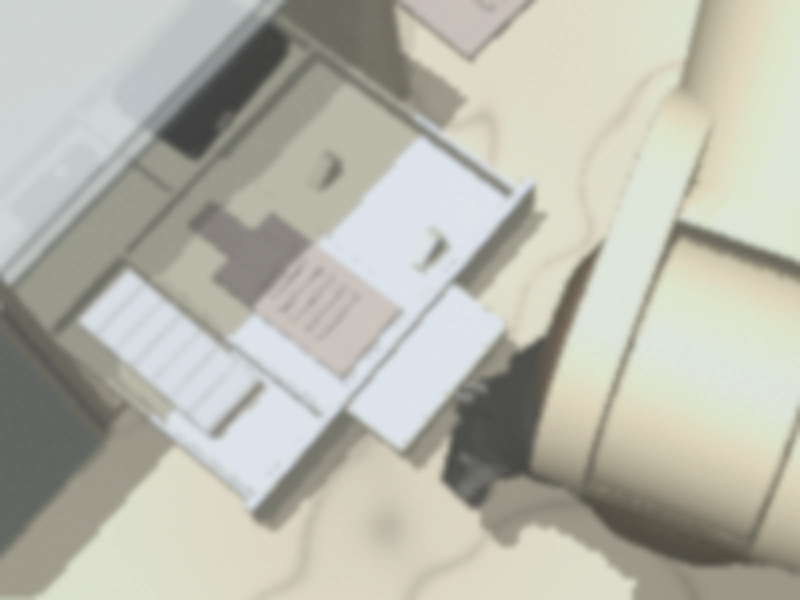

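The tray rides in smoothly with its contents still in place. I'll continue pushing.

Call:
servo_tool(
  motion=[
    [[-2.6,0,1.5,0,0,0],[-3.5,0,2,0,0,0],[-4.3,0,2.5,0,0,0],[-4.3,0,2.5,0,0,0],[-4.3,0,2.5,0,0,0]],
  ],
)

```text
time: 19.2
ee_pos: [0.6658, 0.0451, 0.0444]
tcp_rot: [-180.0, 29.8, 90.0]
wrist_force: [-1.2, 2.2, 0.9]
opening: 0.0001
```

Call:
servo_tool(
  motion=[
    [[-4.3,0,2.5,0,0,0],[-4.3,0,2.5,0,0,0],[-4.3,0,2.5,0,0,0],[-4.3,0,2.5,0,0,0],[-4.3,0,2.5,0,0,0]],
  ],
)

```text
time: 19.7
ee_pos: [0.6659, 0.0203, 0.0443]
tcp_rot: [-180.0, 29.8, 90.0]
wrist_force: [-1.3, 3.1, 0.7]
opening: -0.0001
```

Call:
servo_tool(
  motion=[
    [[-4.3,0,2.5,0,0,0],[-4.3,0,2.5,0,0,0],[-4.3,0,2.5,0,0,0],[-3.5,0,2,0,0,0],[-2.6,0,1.5,0,0,0]],
  ],
)

```text
time: 20.2
ee_pos: [0.6659, -0.0017, 0.0442]
tcp_rot: [180.0, 29.8, 90.0]
wrist_force: [-0.6, 2.0, 1.1]
opening: 0.0
```

```bash
python3 snap.py 19
```

```text
20.3 [ 0.666  -0.0019  0.0442] [179.99  29.82  89.96] [-0.2  0.4 -0.3] -0.0 [ 11.1  26.6   9.5  79.3 -29.2 102.8]
```

View pics/side_19.png

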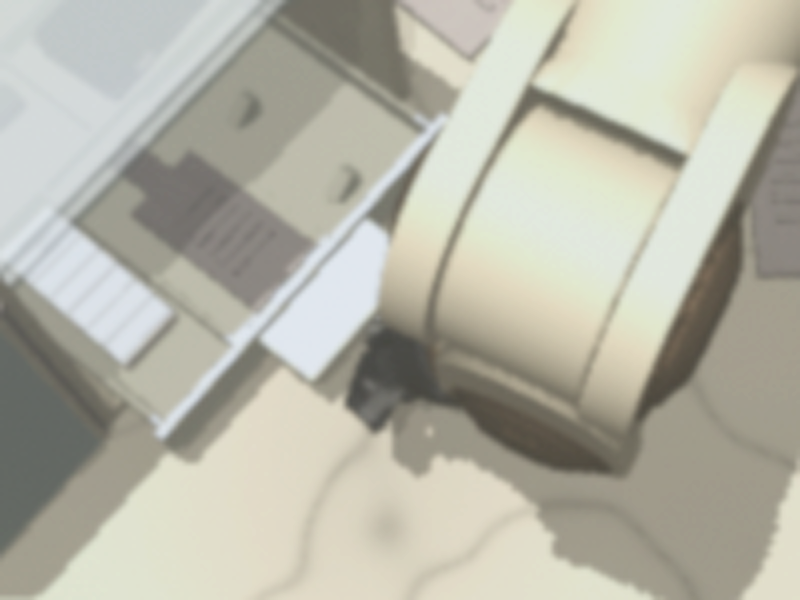

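Call:
servo_tool(
  motion=[
    [[-2.6,0,1.5,0,0,0],[-2.6,0,1.5,0,0,0],[-3.5,0,2,0,0,0],[-3.5,0,2,0,0,0],[-3.5,0,2,0,0,0]],
  ],
)

```text
time: 20.8
ee_pos: [0.6659, -0.0197, 0.0442]
tcp_rot: [-180.0, 29.8, 90.0]
wrist_force: [-0.1, 2.5, 0.1]
opening: 0.0001
```

Call:
servo_tool(
  motion=[
    [[-2.6,0,1.5,0,0,0],[-1.7,0,1,0,0,0],[-1.7,0,1,0,0,0],[-1.7,0,1,0,0,0],[-0.9,0,0.5,0,0,0]],
  ],
)

```text
time: 21.3
ee_pos: [0.6659, -0.0295, 0.0441]
tcp_rot: [-180.0, 29.8, 90.0]
wrist_force: [-0.8, 2.9, 1.2]
opening: 0.0003
```

Call:
servo_tool(
  motion=[
    [[-0.9,0,0.5,0,0,0],[-0.9,0,0.5,0,0,0],[-0.9,0,0.5,0,0,0],[-0.9,0,0.5,0,0,0],[-0.9,0,0.5,0,0,0]],
  ],
)

```text
time: 21.8
ee_pos: [0.6659, -0.0345, 0.0441]
tcp_rot: [-180.0, 29.8, 90.0]
wrist_force: [-0.4, 3.0, 0.4]
opening: 0.0003
```

Call:
servo_tool(
  motion=[
    [[-0.9,0,0.5,0,0,0],[-0.9,0,0.5,0,0,0],[-0.9,0,0.5,0,0,0]],
  ],
)

```text
time: 22.1
ee_pos: [0.6659, -0.0376, 0.0441]
tcp_rot: [-180.0, 29.8, 90.0]
wrist_force: [-1.3, 2.1, 0.9]
opening: 0.0001
```

Call:
servo_tool(
  motion=[
    [[-0.9,0,0.5,0,0,0],[-0.9,0,0.5,0,0,0]],
  ],
)

```text
time: 22.3
ee_pos: [0.6659, -0.0396, 0.0442]
tcp_rot: [-180.0, 29.8, 90.0]
wrist_force: [-2.0, 6.5, 0.6]
opening: -0.0
```

```bash
python3 snap.py 20
```

```text
22.4 [ 0.6659 -0.0395  0.0442] [-179.99   29.77   90.01] [-1.3  3.4 -0.9] 0.0001 [  7.9  25.1   7.6  77.  -29.5  99.1]
```

View pics/side_20.png

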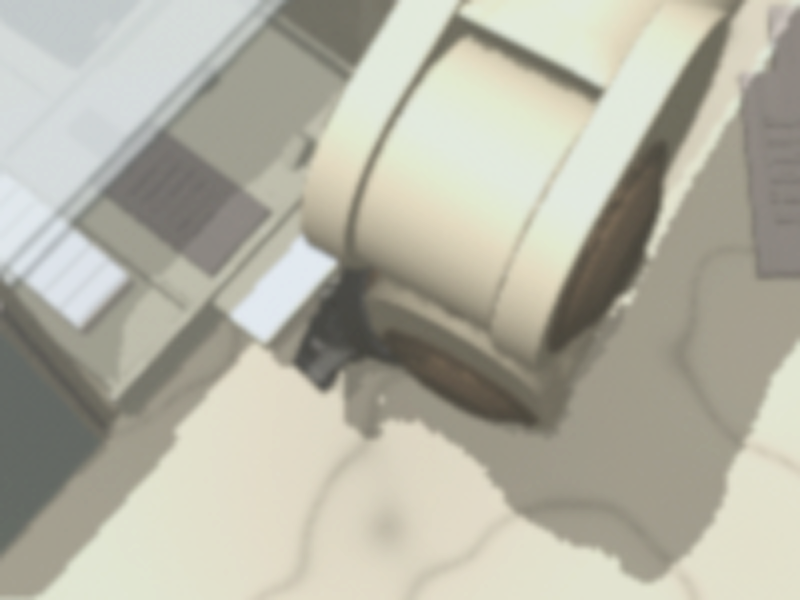

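Call:
servo_tool(
  motion=[
    [[-0.9,0,0.5,0,0,0],[0,0,0,0,0,0]],
  ],
)

```text
time: 22.6
ee_pos: [0.6659, -0.0397, 0.0442]
tcp_rot: [-180.0, 29.7, 90.0]
wrist_force: [-3.1, 8.8, 1.2]
opening: 0.0
```

Call:
servo_tool(
  motion=[
    [[-0.9,0,0.5,0,0,0],[0,0,0,0,0,0]],
  ],
)

```text
time: 22.8
ee_pos: [0.6659, -0.0398, 0.0442]
tcp_rot: [-180.0, 29.6, 90.1]
wrist_force: [-3.2, 12.7, 1.9]
opening: 0.0001
```

Force climbs to 12.7 N with no further motion, so the tray is against its stop. I'll back off.

Call:
servo_tool(
  motion=[
    [[2,0,-1.2,0,0,0],[4.3,0,-2.5,0,0,0],[17,0,-10,0,0,0],[34,0,-20,0,0,0],[34,0,-20,0,0,0]],
  ],
)

```text
time: 23.3
ee_pos: [0.666, 0.0644, 0.0458]
tcp_rot: [179.9, 29.8, 89.9]
wrist_force: [1.4, 0.3, 0.4]
opening: -0.0002
```

Call:
servo_tool(
  motion=[
    [[34,0,-20,0,0,0],[34,0,-20,0,0,0],[0,0,-35,0,0,0],[0,0,-35,0,0,0],[0,0,0,0,0,0]],
  ],
)

```text
time: 23.8
ee_pos: [0.6673, 0.1807, 0.1115]
tcp_rot: [179.6, 29.7, 89.9]
wrist_force: [0.3, 0.4, -0.7]
opening: 0.0002
```

```bash
python3 - <<'E'
from workcell import bot
from h import *
for n in ("top","side"):
    p=bot.camera(n); a=p["color"][:,:,::-1].copy(); cv2.imwrite(f"pics/{n}_end_full.png",a)
    c=(300,80,170,150) if n=="top" else (150,120,200,150)
    cv2.imwrite(f"pics/{n}_end.png",cv2.convertScaleAbs(cv2.resize(a[c[1]:c[1]+c[3],c[0]:c[0]+c[2]],None,fx=4,fy=4,interpolation=cv2.INTER_CUBIC),alpha=1.4))
print(bot.get_obs()["time"],bot.get_obs()["ee_pos"],bot.get_obs()["wrist_force"])
E
```

```text
23.9 [0.66644294 0.17834848 0.10754442] [-0.4887719  -0.62712802 -0.84544555]
```

View pics/top_end.png

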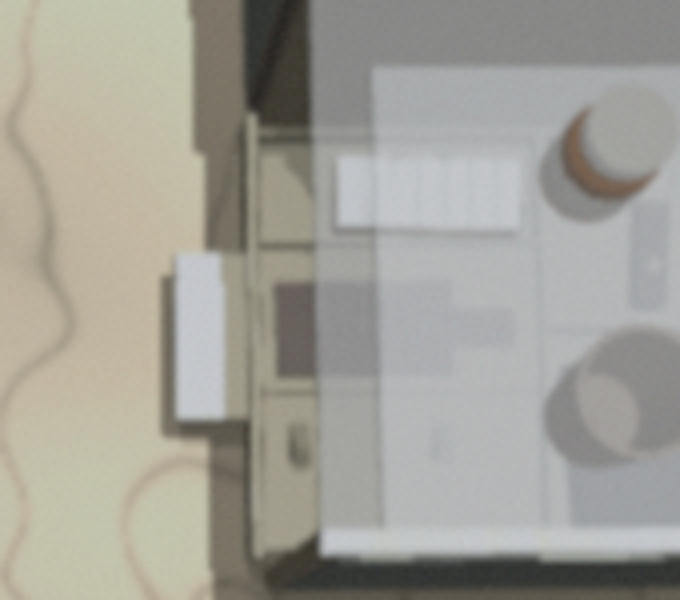

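View pics/side_end.png

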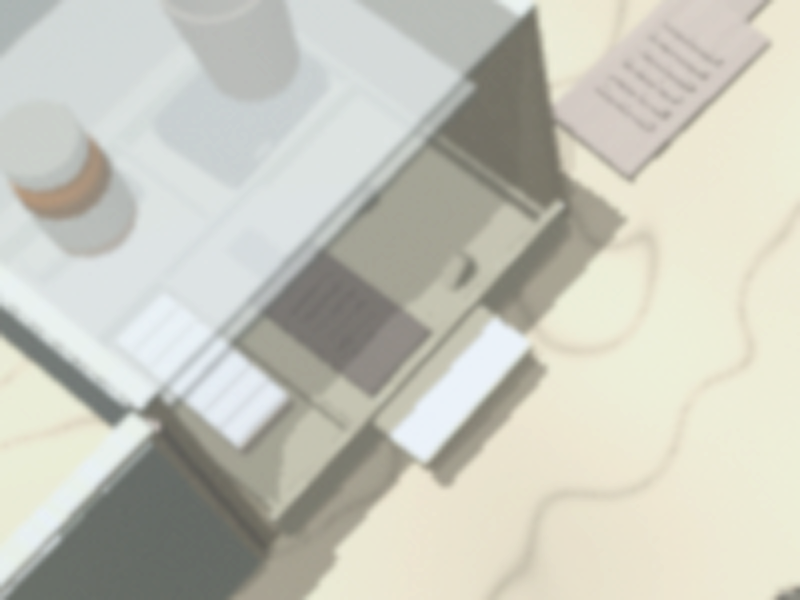

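View pics/top_end_full.png

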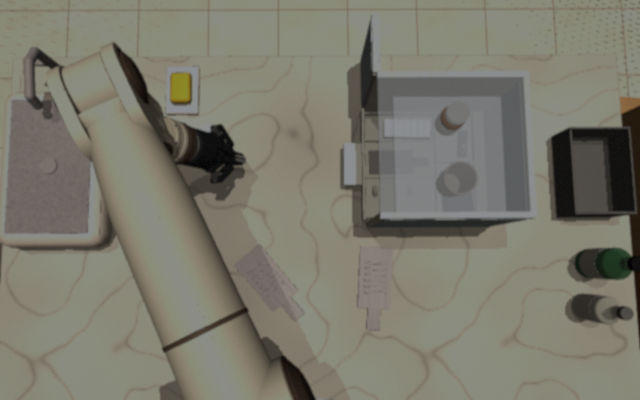

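```bash
python3 - <<'E'
from h import *
print("jar",un("top",210,133,.06),"mug",un("top",147,200,.09))
print("lip",un("top",300+175.5/4,80+252/4,.04),un("top",300+174.5/4,80+420/4,.04),"side",un("side",150+530/4,120+340/4,.04),un("side",150+425/4,120+465/4,.04))
print("cab front edge near/far top z.25",un("top",300+320/4,80+552/4,.25), un("top",300+311/4,80+5/4,.25))
E
```

```text
jar [0.7372893  0.25223969 0.06      ] mug [0.57938906 0.38300152 0.09      ]
lip [ 0.7160502  -0.05769365  0.04      ] [ 0.61636211 -0.05547117  0.04      ] side [ 0.6164672  -0.05964507  0.04      ] [ 0.71699834 -0.05683818  0.04      ]
cab front edge near/far top z.25 [ 0.52159337 -0.10973078  0.25      ] [ 0.78970635 -0.11185673  0.25      ]
```

Call:
servo_tool(
  motion=[
    [[0,0,-30,0,0,0],[0,0,-30,0,0,0],[0,0,-30,0,0,0],[-30,0,-17,0,0,0],[0,0,0,0,0,0]],
  ],
)

```text
time: 24.4
ee_pos: [0.6668, 0.2033, 0.2182]
tcp_rot: [179.7, 29.8, 89.8]
wrist_force: [1.0, -0.4, 0.5]
opening: -0.0004
```

Lip travel measures about 0.191 m (y 0.134 to −0.057), and the lip stands about 55 mm proud of the cabinet front, so the tray is home. I'll clear the arm so I can check the jar and the mug.

Call:
servo_tool(
  motion=[
    [[0,-40,0,0,0,0],[0,-40,0,0,0,0],[0,-40,0,0,0,0],[0,-40,0,0,0,0],[0,-40,0,0,0,0]],
  ],
)

```text
time: 24.9
ee_pos: [0.4641, 0.2038, 0.2132]
tcp_rot: [-179.9, 29.9, 90.0]
wrist_force: [0.7, 0.6, 0.3]
opening: 0.0003
```

Call:
servo_tool(
  motion=[
    [[-40,0,-20,0,0,0],[-40,0,-20,0,0,0],[0,0,0,0,0,0],[0,0,0,0,0,0],[0,0,0,0,0,0]],
  ],
)

```text
time: 25.4
ee_pos: [0.4659, 0.1553, 0.2876]
tcp_rot: [-179.9, 29.8, 90.0]
wrist_force: [-0.2, -1.1, -0.4]
opening: -0.0003
```

```bash
python3 - <<'E'
from workcell import bot
from h import *
for n in ("top","side"):
    p=bot.camera(n); a=p["color"][:,:,::-1].copy(); cv2.imwrite(f"pics/{n}_end2.png",cv2.convertScaleAbs(a,alpha=1.2))
    for l in ("cream_jar","mug","nail_brush","emery","tray"): print(n,l,[(d["rect"],round(d["confidence"],2)) for d in bot.look_for(p,l)])
o=bot.get_obs();print(o["time"],o["ee_pos"],o["wrist_force"])
E
```

```text
top cream_jar [([196.6, 121.6, 30.3, 32.2], 0.6)]
top mug [([126.7, 189.6, 40.8, 30.2], 0.84)]
top nail_brush []
top emery [([237.0, 247.0, 66.6, 70.4], 0.9), ([356.7, 247.7, 34.4, 82.8], 0.6), ([369.8, 151.4, 9.9, 21.9], 0.58), ([129.4, 190.4, 38.1, 26.8], 0.29)]
top tray [([341.4, 107.0, 36.6, 115.6], 0.9)]
side cream_jar [([342.1, 308.0, 29.3, 35.4], 0.74)]
side mug [([430.1, 280.1, 60.0, 39.4], 0.73)]
side nail_brush [([342.7, 310.9, 30.4, 30.9], 0.64), ([441.4, 232.4, 23.5, 36.5], 0.63)]
side emery [([375.4, 155.4, 31.8, 63.9], 0.96), ([287.6, 108.9, 59.1, 54.2], 0.79), ([217.7, 183.8, 41.5, 31.5], 0.59)]
side tray [([196.5, 156.1, 95.3, 96.6], 0.81)]
26.0 [0.46592917 0.1555815  0.28937328] [ 0.13375179 -0.10337199 -0.35944083]
```

View pics/top_end2.png

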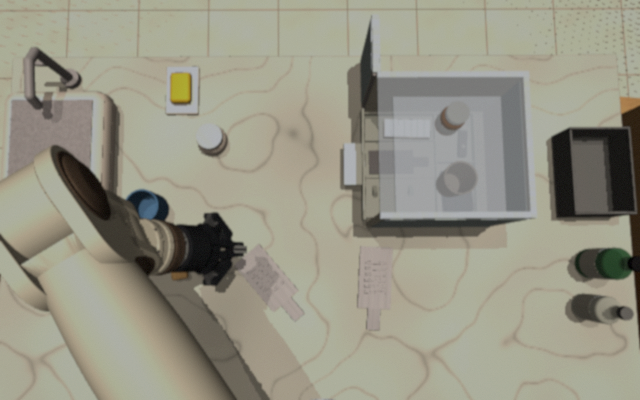

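View pics/side_end2.png

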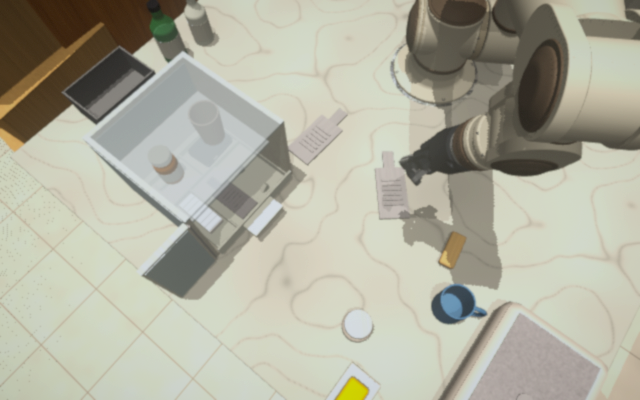

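Everything is in place: jar at side px (357,325), mug at (460,303) and brush at (453,250), all where they started. The tray is home and the emery is in it with its ridged face up. I'm handing the job in.

```bash
python3 - <<'E'
from workcell import bot
print(bot.job_done()); print(bot.get_obs()["time"])
E
```

```text
the job is handed in; nothing more can be done
None
the job is handed in; nothing more can be done
```

The emery now lies flat with its ridged face up, wholly on the raised floor, and the tray is pushed fully home. I handed the job in at about 26 s of the 48 s allowed.

- **Tipping:** I lifted the near edge with one finger until the blade stood upright, gripped it, and set its low edge on the raised floor. I then opened the jaws step by step so it was let down between the fingers instead of dropping. The pictures show it about 10 mm clear of the step.
- **Tray:** I pushed the lip at no more than about 50 mm/s, slowing to 10 mm/s at the end. At the stop the force rose to 12.7 N with no further motion. The lip measured about 0.191 m of travel and stands about 55 mm out from the cabinet front, which matches the description.
- **Other things:** In the final pictures the cream jar, mug, tumbler, bottle and the two look-alikes on the counter appear where they started. So does the pill box in its place in the tray.
    - **Nail brush:** the network did not find it in the last top picture because the arm hid it, but the side view shows it in place.
    - **Meter case and lancet holder:** with the tray home I could see them only faintly through the cabinet. They looked undisturbed while the tray was going in, as long as they were in view.

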